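# Load a slide carrier into a spring magazine

### The job

The spring-loaded magazine on the desk holds one long slide carrier and has room for a second. Take the other long carrier of the same size, lay it flat and lengthwise over the mouth and push it straight down past the two end lips until they snap out over its ends, so that it stays held under them, on top of the first one, when you let go. Leave the short carrier where it lies.

Things in the scene. Friction and masses are not known exactly. Their poses are not given: they have to be found in the camera images.
- magazine: Fixed magazine, white towers on a metal base. Origin: underside centre, y along its length. Channel 52 (x) by 104 mm (y); carriers lie flat in it, length along y. Guides only at its corners (|y| over 30 mm, to z 97 mm); the long sides are open for fingers. Sprung lips at the y ends stand in 20 mm: underside at z 60 mm, top sloping up to z 88 mm; a carrier pushed down parts them (2 N each).
- carrier: The carrier to load: flat grey plastic case with a glassy window on top, 34 mm (x) by 90 mm (y) by 14 mm (z), 45 g, lying flat on the desk. Origin: centre of the underside; y along its length, z up. Can be gripped across the 34 mm.
- short_carrier: A carrier of the same look but only 60 mm long (34 x 60 x 14 mm), lying on the desk; too short for the lips to hold. Not to be used. Origin: centre of the underside, y along its length.
- follower (a joint): Spring plate under the stack, in the magazine; metres pressed down from where one carrier lies against the lips (0); about 0.014 with two, at most 0.030. Pushes up with 4 N (one) to 5 N (two). The long carrier already in lies on it, underside 46 mm over the desk at the start. Press the second one's top 2 to 6 mm under the lips; let go, it rises against them.
There are look-alikes about, which are no part of the job. What is shaped like the carrier but red is not meant.

How it is judged:
By the outcome, as a careful person would: the job done as asked, in the order asked, and still so for the second after the job is handed in, with the robot touching nothing.
It also fails if it takes over 40 s, if anything falls off the work surface, if the arm or the gripper's body presses on something with over 40 N, if the wrist force passes 120 N, or if a joint passes its speed limit or range.

### The arm

A 6-joint arm with a two-finger parallel gripper is mounted at the origin on a cart in front of the work surface, level with it; the furniture and walls round the work are solid. World frame = base frame: x ahead of the robot, y to its left, z up, the work surface at z = 0. Lengths are in m, angles in rad, forces in N, time in s.
With the tool pointing down it reaches from about 0.425 to 1.125 m from the base axis. Payload 14.9 kg.
Tool frame: the origin (TCP) lies at the very end of the fingers, on their centre line; the grasp point (between the pads) lies r.tcp_to_grasp behind it (r.tcp_to_grasp is the distance from the TCP to the grasp point, in m); z points along the fingers, y is the line along which they close (so a half turn about z gives the same grasp; the last joint's range is limited). The gripper opens to 91 mm and grips with 3 to 60 N. Pads are 32 mm wide; open, the fingers measure 118 mm over their backs; the gripper's body (76 mm by 178 mm) begins 60 mm behind the grasp point.
Start: joints at [-1.205, 0.379, 1.734, -0, 1.028, -0.033], TCP at [0.272, -0.645, 0.214] pointing down, gripper open.
Joint ranges: [-2.77, 2.77], [-0.74, 2.19], [0, 2.66], [-1.06, 4.2], [0.31, 2.87], [-3.08, 3.08]. Speed limits (rad/s): [1.89, 1.89, 2.39, 3.14, 3.14, 3.14].

### API

Orientations are given as a unit quaternion [w, x, y, z].
In Python, from rig import r gives the robot as it stands.
- The arm moves only by the shell command python3 -m crank 'ROWS' [OPENING] [FORCE]. ROWS is JSON, a list of rows, each a list of 4 numbers: the shift along the tool's x, y, z in mm, then the turn about the tool's z in degrees. In form: [[x, y, z, turn], ...]. A call has 1 to 10 rows; each row is the pose to reach, as a shift and turn from the pose commanded when the call began, along the tool's axes at that moment; what a row does not reach only later rows make up. A row lasts 1/8 s, in which the tool goes at most 62.5 mm and 10.7 degrees, less where a joint would pass 70% of its speed; a pose out of reach is approached as far as the arm can. A call with a gripper value outside its range is refused whole. OPENING is the closure, from -1 (fully open) to 1 (shut), set as the call begins (- or left out, the last holds). The fingers move at their own pace and stop on an object; FORCE is the grip in N (left out, the last holds). Time passes only in rows, so rows that repeat a pose let the fingers close. It gives the time, the measured TCP pose, the force, the opening and the grip force at its end, in the units of the state.
- r.observe(): the state, without advancing time (a new reading comes with each control period).
- r.snapshot(name): name is "side" or "top"; returns the picture (420x560x3 uint8, red, green, blue); there is no depth.
- r.camera_info(name): a dict with "K" (3x3 intrinsics, pixels), "k1" (the pictures are not rectified: a ray, as slopes to the right and down, at radius r is drawn at 1 + k1 r^2 times it, then the intrinsics apply), "position" and "attitude" of the camera in the world. Camera axes: x right, y up, looking along -z (the intrinsics and any distortion apply to the point x, -y, -z); pixel columns grow to the right and rows downward; lengths in m; the calibration is good to about 2 mm. A picture is of the moment at which its call begins. camera_info takes no time and is no camera call.
- r.finish_job(): hands the job in; it is judged then, once.
The state is a dict: "clock": time; "joint_positions": joint angles; "joint_velocities": joint speeds; "joint_efforts": joint torques, N m; "position": TCP position; "eef_rot": TCP orientation; "force": force on the tool from outside, world axes, zero at the start; "moment": the same for the moment, N m; "finger_gap": finger opening in m; "grasp_force": force on a finger pad.
Only numpy, scipy, OpenCV 4.12 (cv2) and the standard library are available. Lean on these libraries where they do the work, as an engineer would, in place of code of your own. Each camera call takes 0.05 s, during which the arm holds its last target. There are 200 camera calls.

## Working session

There is one attempt and no reset: what is moved stays moved. The work goes in short steps, Python scripts to look and compute and a shell command to move; the robot and the scene stay as the last step left them, time stands still between calls to the robot, and variables do not carry over. Pictures are saved under pics/ and viewed, at most 12 in all, crops included, and the job is handed in when it is done.

```bash
mkdir -p pics
python3 - <<'E'
from rig import r
import cv2
for n in("top","side"):
    cv2.imwrite(f"pics/{n}0.png",r.snapshot(n)[:,:,::-1]); print(n,r.camera_info(n))
print(r.observe(),r.tcp_to_grasp)
E
```

```text
top {'K': array([[385.14896674,   0.        , 286.42141895],
       [  0.        , 385.14896674, 208.99556767],
       [  0.        ,   0.        ,   1.        ]]), 'k1': -0.03287402838504649, 'position': array([0.38525139, 0.05868287, 0.89420701]), 'attitude': array([ 0.71043055,  0.02718676, -0.04642668, -0.70170783])}
side {'K': array([[411.91784378,   0.        , 278.60910316],
       [  0.        , 411.91784378, 211.34423084],
       [  0.        ,   0.        ,   1.        ]]), 'k1': -0.10391932483653546, 'position': array([0.15788081, 0.71259592, 0.64728296]), 'attitude': array([-0.19529297, -0.10053038,  0.43132356,  0.87505102])}
{'clock': 0.1, 'joint_positions': array([-1.20530194e+00,  3.79361244e-01,  1.73472000e+00, -5.67987630e-06,
        1.02848674e+00, -3.33037893e-02]), 'joint_velocities': array([ 0.00024479, -0.00128929, -0.00141799,  0.00045278, -0.00049866,
       -0.00179602]), 'joint_efforts': array([ 5.81558401e-03, -7.65034819e+01, -4.35292053e+01,  6.53726421e-02,
        3.97804461e-02,  1.16960052e-05]), 'position': array([ 0.27168298, -0.64474459,  0.21335144]), 'eef_rot': array([-4.80552907e-04,  9.80185376e-01,  1.98081778e-01, -8.30254428e-05]), 'force': array([-0.46076763, -0.46135762, -1.17005047]), 'moment': array([ 0.02582275, -0.05074012,  0.01570039]), 'grasp_force': 0.0, 'finger_gap': 0.0909933953772502} 0.0188
```

View pics/top0.png

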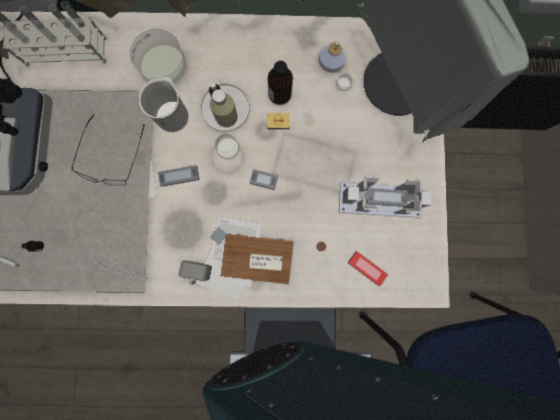

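View pics/side0.png

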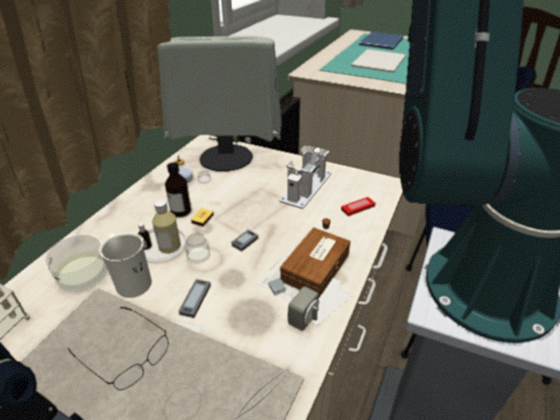

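The top picture shows the long carrier at about (179,176), the short one at (264,179), the red look-alike at (368,268) and the magazine at (383,198). I'll enlarge the carrier and magazine.

```bash
python3 - <<'E'
import cv2,numpy as np
a=cv2.imread("pics/top0.png")
f=lambda x,y,w,h,s:cv2.resize(a[y:y+h,x:x+w],None,fx=s,fy=s,interpolation=cv2.INTER_CUBIC)
A=f(150,155,60,45,8)   # 480x360 
B=f(330,170,110,55,7)  # 770x385
A=f(150,160,77,30,7) # 539x210
o=np.zeros((600,770,3),np.uint8);o[:210,:539]=A;o[215:600]=B
cv2.imwrite("pics/c1.png",o)
E
cat > cam.py <<'E'
import numpy as np,cv2
from scipy.spatial.transform import Rotation as R
from rig import r
def Rm(n):
    q=r.camera_info(n)["attitude"];return R.from_quat(np.r_[q[1:],q[0]]).as_matrix()@np.diag([1,-1,-1])
def ray(n,u,v):
    c=r.camera_info(n);p=cv2.undistortPoints(np.array([[[u,v]]],float),c["K"],np.array([c["k1"],0,0,0]))[0,0]
    return c["position"],Rm(n)@np.r_[p,1]
def at(n,u,v,z):
    o,d=ray(n,u,v);return o+d*(z-o[2])/d[2]
def px(n,P):
    c=r.camera_info(n);M=Rm(n).T
    return cv2.projectPoints(np.atleast_2d(P).astype(float),cv2.Rodrigues(M)[0],-M@c["position"],c["K"],np.array([c["k1"],0,0,0]))[0][:,0]
E
```

```text
(no output)
```

View pics/c1.png

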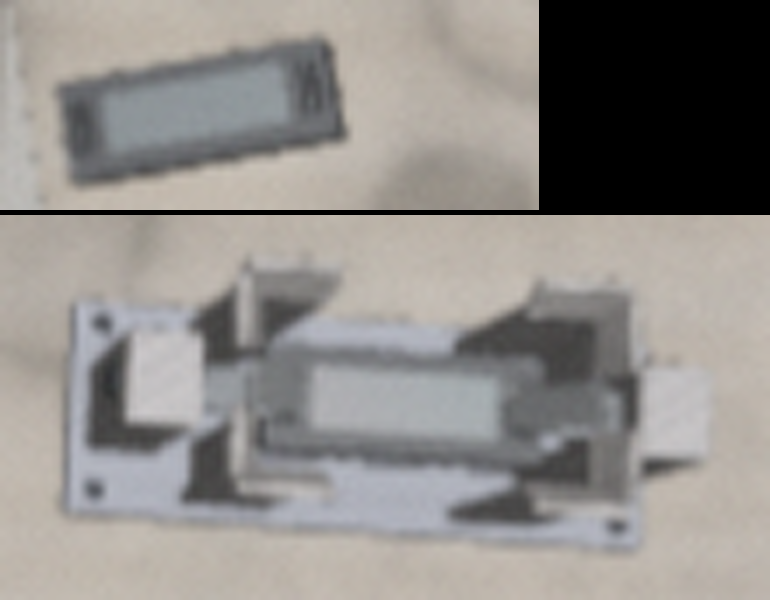

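The crop shows the carrier's corners at crop (60,85), (328,40), (345,137) and (77,185). The magazine's base corners are at (75,303), (67,513) and (638,548), with the loaded carrier's window centred at (406,403).

Run:
```python
from cam import *
np.set_printoptions(precision=4,suppress=True)
C=[(60,85),(328,40),(345,137),(77,185)]
P=np.array([at("top",150+x/7,160+y/7,.014) for x,y in C]);print(P);c=P.mean(0)
print("carrier",c,"sides",[np.linalg.norm(P[i]-P[(i+1)%4]) for i in range(4)])
d=P[0]+P[3]-P[1]-P[2];print("yaw of y axis from +y deg",np.degrees(np.arctan2(-d[0],d[1])))
f=lambda x,y,z:at("top",330+x/7,170+(y-215)/7,z)
TL,BL,BR=f(75,303,.004),f(67,513,.004),f(638,548,.004)
print("base",TL,BL,BR,"ctr",(TL+BR)/2,np.linalg.norm(TL-BL),np.linalg.norm(BL-BR));d=BL-BR
print("mag yaw",np.degrees(np.arctan2(-d[0],d[1])))
W=np.array([f(x,y,.06) for x,y in [(312,365),(505,375),(498,440),(308,432)]]);print("win",W.mean(0));d=W[0]+W[3]-W[1]-W[2];print(np.degrees(np.arctan2(-d[0],d[1])))
print("end blocks top z? L",[f(x,y,.097) for x,y in[(130,332),(203,333),(203,425),(127,422)]])
print("R",[f(x,y,.097) for x,y in[(642,368),(710,370),(708,458),(642,460)]])
print("guide top ends (z .097) far-left/right, near",[f(x,y,.097) for x,y in[(247,263),(342,265),(540,283),(630,290),(245,485),(330,490),(530,497),(628,503)]])
o=r.observe();q=o["eef_rot"];print(R.from_quat(np.r_[q[1:],q[0]]).as_matrix())
print("side px carrier",px("side",P),px("side",[W.mean(0)]))
```

```text
[[0.5589 0.3315 0.014 ]
 [0.5753 0.2438 0.014 ]
 [0.5429 0.237  0.014 ]
 [0.5256 0.3243 0.014 ]]
carrier [0.5507 0.2842 0.014 ] sides [np.float64(0.0892247890783747), np.float64(0.03314245570958679), np.float64(0.08902039110204106), np.float64(0.03404401442996636)]
yaw of y axis from +y deg 10.89293541751779
base [ 0.5427 -0.0922  0.004 ] [ 0.4718 -0.0892  0.004 ] [ 0.4626 -0.2822  0.004 ] ctr [ 0.5027 -0.1872  0.004 ] 0.07100660006514703 0.19326097583458401
mag yaw -2.7364535239674477
win [ 0.5027 -0.1875  0.06  ]
-1.81153349668586
end blocks top z? L [array([ 0.5177, -0.093 ,  0.097 ]), array([ 0.5178, -0.1151,  0.097 ]), array([ 0.4898, -0.1149,  0.097 ]), array([ 0.4904, -0.0919,  0.097 ])]
R [array([ 0.5093, -0.2493,  0.097 ]), array([ 0.509 , -0.2703,  0.097 ]), array([ 0.4821, -0.2689,  0.097 ]), array([ 0.4812, -0.2485,  0.097 ])]
guide top ends (z .097) far-left/right, near [array([ 0.5394, -0.1288,  0.097 ]), array([ 0.5393, -0.1578,  0.097 ]), array([ 0.5348, -0.2185,  0.097 ]), array([ 0.5332, -0.2462,  0.097 ]), array([ 0.4719, -0.1274,  0.097 ]), array([ 0.4708, -0.1531,  0.097 ]), array([ 0.4695, -0.2139,  0.097 ]), array([ 0.4681, -0.2439,  0.097 ])]
[[ 0.9215  0.3883 -0.0004]
 [ 0.3883 -0.9215  0.0009]
 [ 0.     -0.001  -1.    ]]
side px carrier [[179.2446 308.7021]
 [197.3799 276.5948]
 [212.0701 279.3193]
 [195.4019 311.9818]] [[307.4687 167.9683]]
```

Run:
```python
import cv2,numpy as np
a=cv2.imread("pics/side0.png")
f=lambda x,y,w,h,s:cv2.resize(a[y:y+h,x:x+w],None,fx=s,fy=s,interpolation=cv2.INTER_CUBIC)
A=f(270,140,70,70,8);B=f(172,272,46,50,5)
o=np.zeros((560,800,3),np.uint8);o[:,:560]=A;o[:250,565:795]=B
cv2.imwrite("pics/c2.png",o)
```

```text
(no output)
```

View pics/c2.png

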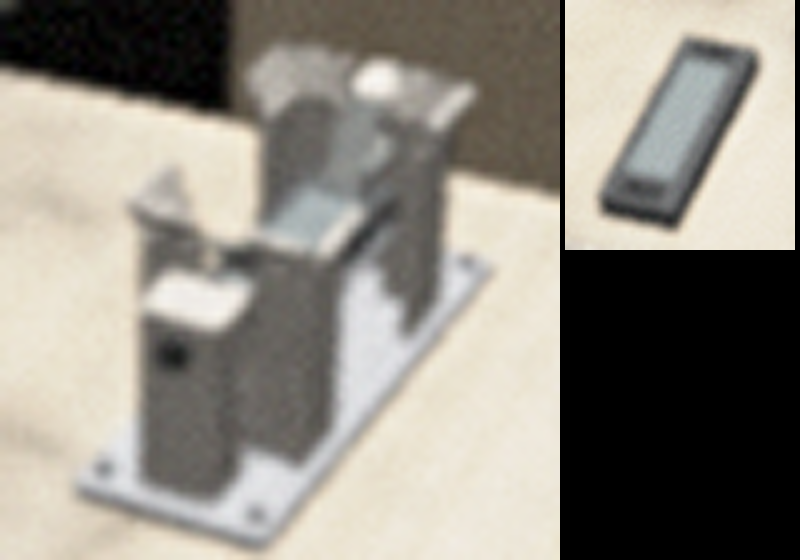

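```bash
cat > go.py <<'E'
import sys
from cam import *
# target x y z (TCP, m), world angle of tool y (deg)
def go(x,y,z,a):
    o=r.observe();q=o["eef_rot"];M=R.from_quat(np.r_[q[1:],q[0]]).as_matrix()
    t=-(a-np.degrees(np.arctan2(M[1,1],M[0,1])));t=(t+90)%180-90
    print("shift mm",np.round(M.T@(np.array([x,y,z])-o["position"])*1e3,1),"turn",round(t,1),"clock",o["clock"])
if __name__=="__main__": go(*map(float,sys.argv[1:]))
E
python3 - <<'E'
from cam import *
from scipy.optimize import least_squares
def tri(a,b):
    f=lambda p:np.r_[px("top",p)[0]-a,px("side",p)[0]-b]
    s=least_squares(f,[.5,0,.03]);print(s.x.round(4),s.fun.round(2))
h=.43
tri(np.r_[150+202.5/7,160+111.75/7]-h,np.r_[172+(680.75-565)/5,272+127/5]-.4)
for t,s in [((75,303),(80,490)),((67,513),(262,548)),((638,548),(490,268))]:
    tri(np.r_[330+t[0]/7,170+(t[1]-215)/7]-h,np.r_[270+s[0]/8,140+s[1]/8]-.44)
E
python3 go.py .45 -.15 .214 -40
```

```text
[0.5534 0.2875 0.0055] [-0.04 -0.08  0.08  0.02]
[ 5.435e-01 -9.220e-02  1.000e-04] [ 0.15  0.4  -0.48 -0.06]
[ 4.738e-01 -8.860e-02 -1.000e-04] [-0.09 -0.26  0.31  0.03]
[ 0.4643 -0.2828 -0.0005] [-0.05 -0.15  0.2   0.01]
shift mm [ 3.564e+02 -3.867e+02 -3.000e-01] turn -27.2 clock 0.1
```

```bash
python3 -m crank '[[356,-387,0,-27],[356,-387,0,-27],[356,-387,0,-27],[356,-387,0,-27],[356,-387,0,-27],[356,-387,0,-27],[356,-387,0,-27],[356,-387,0,-27],[356,-387,0,-27],[356,-387,0,-27]]' -1 40; python3 go.py .552 .2855 .11 10.9
```

```text
clock: 1.35
position: [0.4498, -0.1488, 0.2138]
eef_rot: [-0.0, 0.906, 0.423, -0.0]
force: [0.2, -0.2, -0.0]
finger_gap: 0.091
grasp_force: 0.0
shift mm [ 398.4 -200.8  103.9] turn -50.9 clock 1.35
```

```bash
python3 -m crank '[[398,-201,60,-51],[398,-201,60,-51],[398,-201,60,-51],[398,-201,60,-51],[398,-201,60,-51],[398,-201,60,-51],[398,-201,60,-51],[398,-201,60,-51],[398,-201,104,-51],[398,-201,104,-51]]'; python3 go.py .552 .2855 .002 10.9
python3 - <<'E'
from rig import r
import cv2,numpy as np
f=lambda a,x,y,w,h,s:cv2.resize(a[y:y+h,x:x+w,::-1],None,fx=s,fy=s,interpolation=cv2.INTER_CUBIC)
a=r.snapshot("top");b=r.snapshot("side")
cv2.imwrite("pics/c3.png",np.hstack([f(a,110,90,130,170,3),f(b,110,190,130,170,3)]))
E
```

```text
clock: 2.6
position: [0.5509, 0.2816, 0.1074]
eef_rot: [-0.001, 0.637, 0.771, -0.003]
force: [-0.5, -0.2, 0.2]
finger_gap: 0.0907
grasp_force: 0.0
shift mm [  3.8   2.4 105.3] turn -0.1 clock 2.6
```

View pics/c3.png

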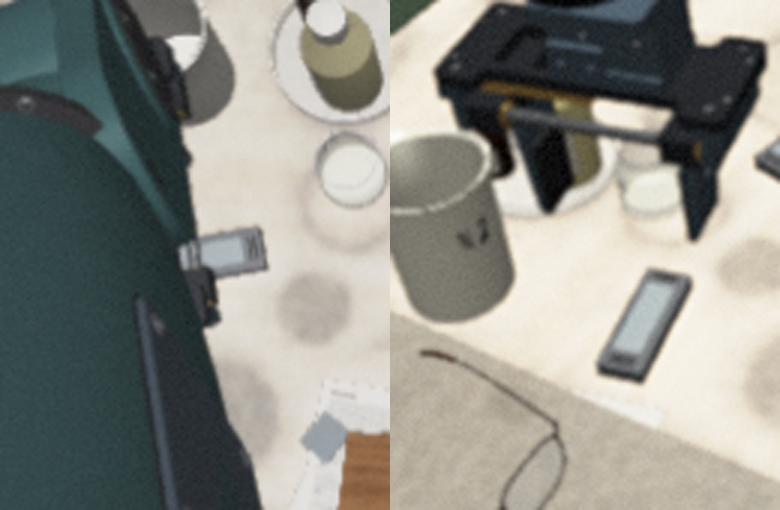

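The side view shows the gripper open across the carrier. The beaker is clear of it on the left.

```bash
python3 -m crank '[[0,0,40,0],[0,0,70,0],[0,0,85,0],[0,0,85,0],[0,0,85,0]]'; python3 go.py .552 .2855 .002 10.9
python3 - <<'E'
from cam import *
print(px("side",[r.observe()["position"]]))
f=lambda a,x,y,w,h,s:cv2.resize(a[y:y+h,x:x+w,::-1],None,fx=s,fy=s,interpolation=cv2.INTER_CUBIC)
cv2.imwrite("pics/c4.png",f(r.snapshot("side"),140,220,120,110,5))
E
```

```text
clock: 3.32
position: [0.5535, 0.2839, 0.0264]
eef_rot: [0.0, 0.637, 0.771, 0.001]
force: [-0.8, -0.6, 0.4]
finger_gap: 0.0911
grasp_force: 0.0
shift mm [ 1.9 -1.3 24.4] turn -0.1 clock 3.325
[[194.37472753 288.83964351]]
```

View pics/c4.png

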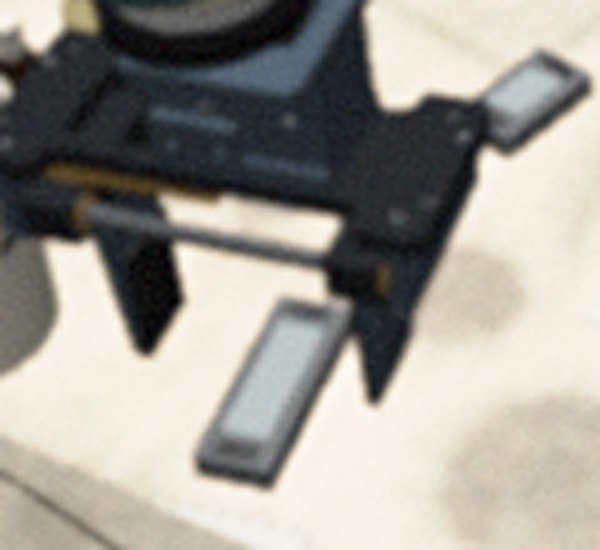

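Run:
```python
from cam import *
print(at("side",194.6,297,.014),at("top",150+202.5/7-.43,160+111.75/7-.43,.014))
P=[at("side",140+x/5-.4,220+y/5-.4,.014) for x,y in[(197,460),(283,300),(350,310),(272,478)]]
print(np.round(P,4),np.mean(P,0))
# tips of the fingers as seen, at their height
print([at("side",140+x/5-.4,220+y/5-.4,.0264).round(4) for x,y in[(165,328),(393,364),(264,344)]])
```

```text
[0.54862273 0.29330658 0.014     ] [0.55163782 0.28521281 0.014     ]
[[0.5551 0.3376 0.014 ]
 [0.5727 0.2521 0.014 ]
 [0.5441 0.2447 0.014 ]
 [0.5237 0.3321 0.014 ]] [0.54888067 0.29161536 0.014     ]
[array([0.5995, 0.295 , 0.0264]), array([0.5052, 0.2711, 0.0264]), array([0.5579, 0.2846, 0.0264])]
```

```bash
python3 -m crank '[[5,-1,12,0],[5,-1,20,0],[5,-1,23,0],[5,-1,23,0],[5,-1,23,0]]'; python3 -m crank '[[0,0,0,0],[0,0,0,0],[0,0,0,0],[0,0,0,0],[0,0,0,0],[0,0,0,0]]' 1 45
```

```text
clock: 4.0
position: [0.5508, 0.2884, 0.0021]
eef_rot: [0.0, 0.637, 0.771, 0.0]
force: [0.9, -0.4, 0.9]
finger_gap: 0.0917
grasp_force: 0.0
clock: 4.75
position: [0.5507, 0.2883, 0.0019]
eef_rot: [0.0, 0.637, 0.771, 0.0]
force: [0.2, -0.8, -0.1]
finger_gap: 0.0337
grasp_force: 0.1
```

```bash
python3 -m crank '[[0,0,0,0],[0,0,0,0],[0,0,-40,0],[0,0,-90,0],[0,0,-140,0],[0,0,-160,0],[0,0,-160,0],[0,0,-160,0]]'; python3 go.py .504 -.187 .160 -2.6
python3 - <<'E'
from cam import *
f=lambda a,x,y,w,h,s:cv2.resize(a[y:y+h,x:x+w,::-1],None,fx=s,fy=s,interpolation=cv2.INTER_CUBIC)
o=r.observe();print(o["position"],o["finger_gap"],o["grasp_force"])
p=px("side",[o["position"]])[0];print(p)
x,y=int(p[0])-60,int(p[1])-60;print(x,y)
cv2.imwrite("pics/c5.png",f(r.snapshot("side"),x,y,120,110,5))
E
```

```text
clock: 5.75
position: [0.5498, 0.2879, 0.1601]
eef_rot: [-0.0, 0.637, 0.771, -0.001]
force: [-0.8, 0.5, -0.9]
finger_gap: 0.0336
grasp_force: 45.0
shift mm [-457.8 -134.4    0.7] turn 13.4 clock 5.75
[0.5497908  0.28790201 0.16010755] 0.033646956107808594 44.99982923269272
[184.75103548 240.67034352]
124 180
```

View pics/c5.png

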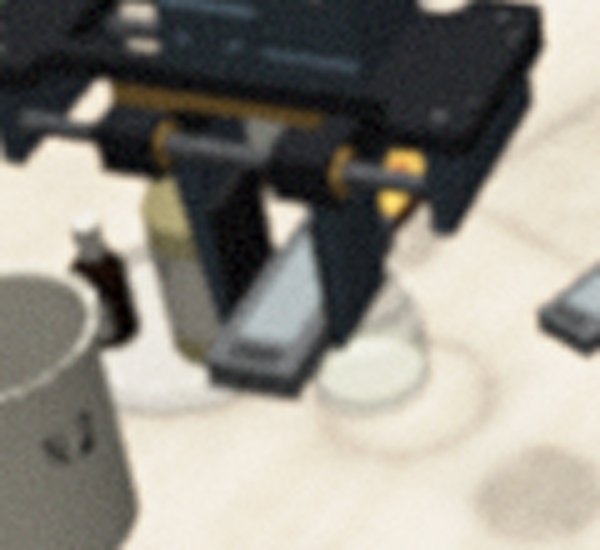

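Run:
```python
from cam import *
o=r.observe();q=o["eef_rot"];M=R.from_quat(np.r_[q[1:],q[0]]).as_matrix()
for d in(38,45,52):
    p=[o["position"]+M@np.array([d,y,z])/1e3 for y in(17,-17) for z in(2,-12)]
    print(d,((px("side",p)-[124,180]+.4)*5).round(0).tolist())
print("finger edge",((px("side",[o["position"]+M@np.array([s*16,-30,0])/1e3 for s in(1,-1)])-[124,180]+.4)*5).round(0).tolist())
```

```text
38 [[217.0, 372.0], [210.0, 343.0], [306.0, 389.0], [299.0, 359.0]]
45 [[208.0, 386.0], [200.0, 356.0], [297.0, 403.0], [291.0, 373.0]]
52 [[198.0, 399.0], [191.0, 370.0], [288.0, 417.0], [282.0, 387.0]]
finger edge [[365.0, 349.0], [400.0, 291.0]]
```

```bash
python3 -m crank '[[-457,-134,0,13.5],[-457,-134,0,13.5],[-457,-134,0,13.5],[-457,-134,0,13.5],[-457,-134,0,13.5],[-457,-134,0,13.5],[-457,-134,0,13.5],[-457,-134,0,13.5],[-457,-134,0,13.5],[-457,-134,0,13.5]]';  python3 -m crank '[[0,0,10,0],[0,0,20,0],[0,0,30,0],[0,0,30,0]]'; python3 go.py .504 -.186 .1 -2.6
python3 - <<'E'
from cam import *
f=lambda a,x,y,w,h,s:cv2.resize(a[y:y+h,x:x+w,::-1],None,fx=s,fy=s,interpolation=cv2.INTER_CUBIC)
cv2.imwrite("pics/c6.png",np.hstack([f(r.snapshot("top"),325,150,80,100,5),f(r.snapshot("side"),265,110,80,100,5)]))
E
```

```text
clock: 7.05
position: [0.5045, -0.1852, 0.1608]
eef_rot: [-0.001, 0.723, 0.69, -0.0]
force: [0.4, 0.1, -0.7]
finger_gap: 0.0334
grasp_force: 45.0
clock: 7.55
position: [0.5046, -0.1853, 0.1308]
eef_rot: [-0.001, 0.723, 0.691, -0.0]
force: [-0.7, 0.3, -0.5]
finger_gap: 0.0338
grasp_force: 45.0
shift mm [-0.8 -0.5 30.8] turn -0.0 clock 7.55
```

View pics/c6.png

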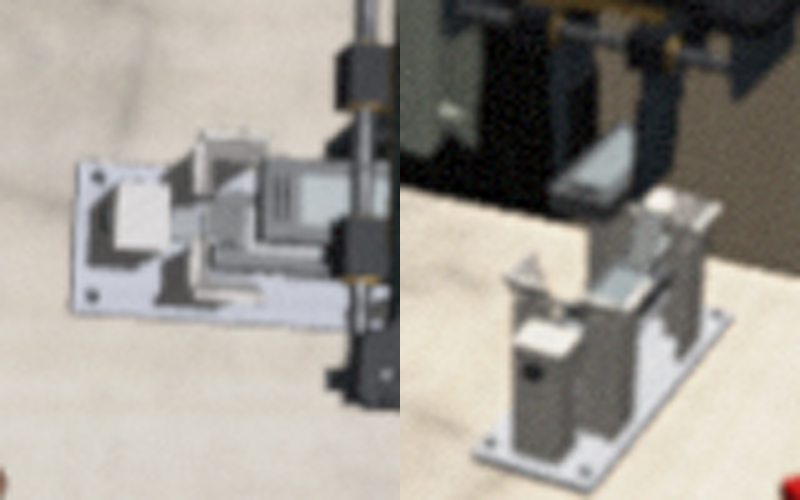

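Run:
```python
from cam import *
for x,y in[(262,160),(262,243)]: print(at("top",325+x/5-.4,150+y/5-.4,.143).round(4))
for x,y,z in[(210,193,.06),(210,267,.06),(195,132,.097),(197,300,.097)]: print(at("top",325+x/5-.4,150+y/5-.4,z).round(4))
o=r.observe();q=o["eef_rot"];M=R.from_quat(np.r_[q[1:],q[0]]).as_matrix()
print([(o["position"]+M@np.array([45,y,-12])/1e3).round(4) for y in(17,-17)])
```

```text
[ 0.5213 -0.1414  0.143 ]
[ 0.4879 -0.1409  0.143 ]
[ 0.5212 -0.1401  0.06  ]
[ 0.4883 -0.1397  0.06  ]
[ 0.5412 -0.1252  0.097 ]
[ 0.4697 -0.1253  0.097 ]
[array([ 0.5242, -0.1415,  0.1439]), array([ 0.4902, -0.1399,  0.1439])]
```

In the same camera, the held carrier lines up with the loaded one to within about 1 mm. I'm pressing down.

```bash
python3 -m crank '[[0,0,15,0],[0,0,30,0],[0,0,40,0],[0,0,46,0],[0,0,52,0],[0,0,58,0],[0,0,58,0]]'; python3 -m crank '[[0,0,4,0],[0,0,8,0],[0,0,12,0],[0,0,16,0],[0,0,20,0],[0,0,24,0],[0,0,28,0],[0,0,29,0],[0,0,29,0]]'
python3 - <<'E'
from cam import *
print(r.observe()["position"])
f=lambda a,x,y,w,h,s:cv2.resize(a[y:y+h,x:x+w,::-1],None,fx=s,fy=s,interpolation=cv2.INTER_CUBIC)
cv2.imwrite("pics/c7.png",np.hstack([f(r.snapshot("top"),325,150,80,100,5),f(r.snapshot("side"),265,110,80,100,5)]))
E
```

```text
clock: 8.52
position: [0.505, -0.1857, 0.0737]
eef_rot: [-0.0, 0.723, 0.691, -0.0]
force: [-0.5, 0.2, -0.3]
finger_gap: 0.0334
grasp_force: 45.0
clock: 9.65
position: [0.5051, -0.1857, 0.0449]
eef_rot: [-0.0, 0.723, 0.691, -0.0]
force: [1.4, -1.3, 4.2]
finger_gap: 0.0337
grasp_force: 45.0
[ 0.50509729 -0.18573087  0.04489973]
```

View pics/c7.png

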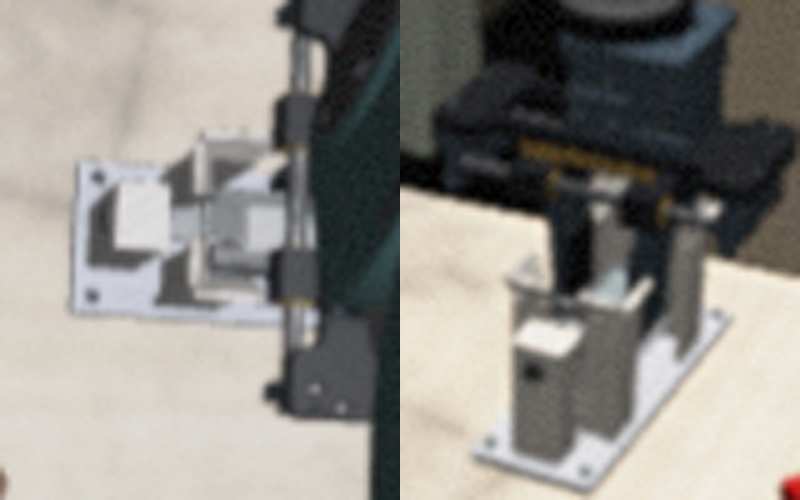

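The top view shows the left lip out over the carrier's end at about (230,215), and the 4 N reading matches the spring alone. I'll press 1 mm more and let go.

```bash
python3 -m crank '[[0,0,1,0],[0,0,1,0],[0,0,1,0]]'; python3 -m crank '[[0,0,0,0],[0,0,0,0],[0,0,0,0],[0,0,0,0],[0,0,0,0],[0,0,0,0]]' -1;  python3 -m crank '[[0,0,-20,0],[0,0,-50,0],[0,0,-100,0],[0,0,-150,0],[0,-60,-170,0],[60,-60,-170,0],[120,-60,-170,0],[180,-60,-170,0],[180,-60,-170,0],[180,-60,-170,0]]'
python3 - <<'E'
from cam import *
f=lambda a,x,y,w,h,s:cv2.resize(a[y:y+h,x:x+w,::-1],None,fx=s,fy=s,interpolation=cv2.INTER_CUBIC)
cv2.imwrite("pics/c8.png",np.vstack([f(r.snapshot("top"),330,170,110,50,6),f(r.snapshot("side"),250,145,110,50,6)]))
E
```

```text
clock: 10.12
position: [0.5051, -0.1857, 0.044]
eef_rot: [0.0, 0.723, 0.691, 0.0]
force: [1.8, -1.5, 5.2]
finger_gap: 0.0341
grasp_force: 45.0
clock: 10.88
position: [0.5051, -0.1857, 0.0439]
eef_rot: [-0.0, 0.723, 0.691, -0.0]
force: [-0.4, 0.1, -0.6]
finger_gap: 0.0897
grasp_force: 0.0
clock: 12.12
position: [0.4536, -0.0032, 0.2148]
eef_rot: [0.0, 0.723, 0.691, 0.0]
force: [0.8, 0.2, -0.6]
finger_gap: 0.0913
grasp_force: 0.0
```

View pics/c8.png

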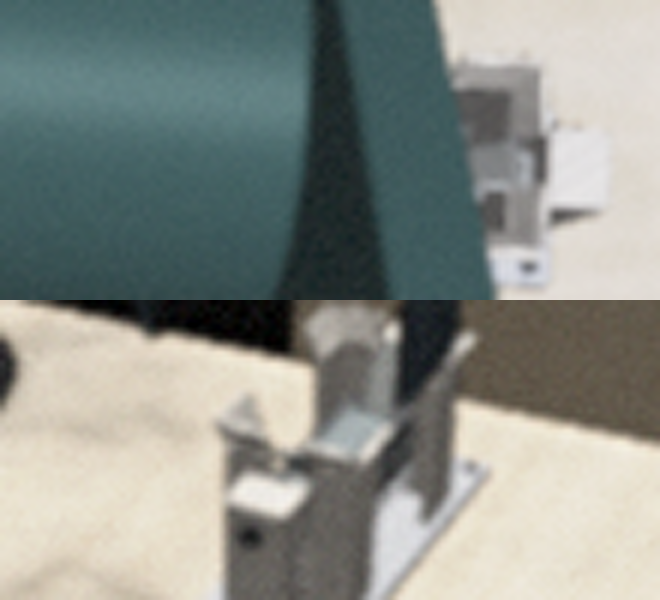

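The side view shows the stack at lip height at about (360,430), now with a thicker edge below. The arm hides the top view, so I'll move it aside to check both lips.

```bash
python3 -m crank '[[60,0,0,0],[120,0,0,0],[180,0,0,0],[240,0,0,0],[280,0,0,0],[280,0,0,0],[280,0,0,0]]'
python3 - <<'E'
from cam import *
f=lambda a,x,y,w,h,s:cv2.resize(a[y:y+h,x:x+w,::-1],None,fx=s,fy=s,interpolation=cv2.INTER_CUBIC)
cv2.imwrite("pics/c9.png",np.vstack([f(r.snapshot("top"),330,170,110,50,6),f(r.snapshot("side"),250,145,110,50,6)]))
E
```

```text
clock: 13.1
position: [0.4667, 0.2753, 0.2138]
eef_rot: [-0.0, 0.724, 0.69, -0.0]
force: [0.6, -0.4, -0.4]
finger_gap: 0.0911
grasp_force: 0.0
```

View pics/c9.png

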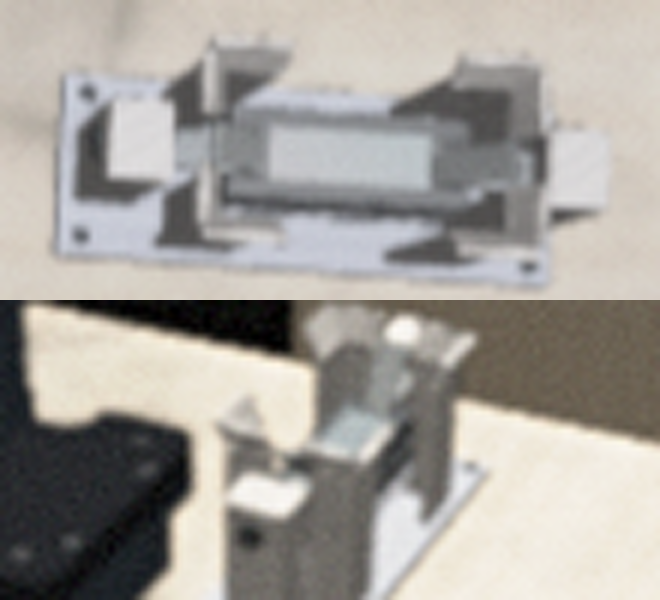

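The carrier lies flat with its window centred at (350,157). Both lips are over its ends, at (245,145) and (480,160), and the side view shows two carriers stacked.

```bash
python3 -c "
from rig import r
print(r.finish_job())"
```

```text
the job is handed in; nothing more can be done
None
```

The second long carrier is in the magazine on top of the first, held under both end lips; the short carrier was left where it lay, and the job was handed in at about 13 s.

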